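# Open the larger emergency light for a battery change

## Robot

A 6-joint arm with a two-finger parallel gripper is mounted at the origin on the work surface. World frame = base frame: x ahead of the robot, y to its left, z up, the work surface at z = 0. Lengths are in m, angles in rad, forces in N, time in s.
With the tool pointing down it reaches from about 0.35 to 0.975 m from the base axis. Payload 4.9 kg.
Tool frame: the origin (TCP) lies at the very end of the fingers, on their centre line; the grasp point (between the pads) lies 19 mm behind it; z points along the fingers, y is the line along which they close (so a half turn about z gives the same grasp; the last joint's range is limited). The gripper opens to 85 mm and grips with 20 to 120 N. Pads are 22 mm wide; open, the fingers measure 114 mm over their backs; the gripper's body (76 mm by 85 mm) begins 54 mm behind the grasp point. The pads swing forward as they close: fully open they stand 13 mm farther back than shut.
Start: joints at [-1.353, 0.053, 1.613, -0, 1.476, -0.119], TCP at [0.207, -0.59, 0.231] pointing down, gripper open.
Joint ranges: [-3.01, 3.01], [-1.01, 2.22], [0.06, 2.58], [-1.02, 4.17], [0.09, 2.62], [-3.14, 3.14]. Speed limits (rad/s): [2.57, 2.57, 3.14, 3.14, 3.14, 3.14].

## Interface

Orientations are given as a rotation vector (axis times angle).
In Python, from station import * gives the robot as it stands.
- The arm moves only by the shell command python3 -m crank 'ROWS' [OPENING] [FORCE]. ROWS is JSON, a list of rows, each an object with "offset": the shift along the tool's x, y, z in m, a list of three; "twist": the turn, a rotation vector about the tool's x, y, z in degrees, a list of three. In form: [{"offset": [x, y, z], "twist": [rx, ry, rz]}, ...]. A call has 1 to 20 rows; each row is the pose to reach, as a shift and turn from the pose commanded when the call began, along the tool's axes at that moment; what a row does not reach only later rows make up. A row lasts 1/8 s, in which the tool goes at most 62.5 mm and 10.7 degrees, less where a joint would pass 70% of its speed; a pose out of reach is approached as far as the arm can. A call with a gripper value outside its range is refused whole. OPENING is the opening, from 0 (shut) to 1 (fully open), set as the call begins (- or left out, the last holds). The fingers move at their own pace and stop on an object; FORCE is the grip in N (left out, the last holds). Time passes only in rows, so rows that repeat a pose let the fingers close. It gives the time, the measured TCP pose, the force, the opening and the grip force at its end, in the units of the state.
- get_obs(): the state, without advancing time (a new reading comes with each control period).
- get_image(name): name is "side" or "top" or "wrist"; returns the picture (480x640x3 uint8, red, green, blue); there is no depth.
- get_calibration(name): a dict with "intrinsics" (3x3 intrinsics, pixels), "world_from_camera" (4x4, takes a point from camera to world coordinates); the wrist camera has in their place "tool_from_camera" (4x4, takes a point from camera to tool coordinates, whose origin is the TCP and whose axes are the flange's). Camera axes: x right, y up, looking along -z (the intrinsics and any distortion apply to the point x, -y, -z); pixel columns grow to the right and rows downward; lengths in m; the calibration is good to about 2 mm. A picture is of the moment at which its call begins: read the wrist's pose just before it. get_calibration takes no time and is no camera call.
- finish_job(): hands the job in; it is judged then, once.
Trained networks look in the newest picture that a camera, given by its name, has taken for a name from the list of things; names that differ only in an ending like _2 or _b are one class to them, and where a whole thing is asked for, a point or a joint stands for the part that bears it (a point fixed in the world has none). Each returns a list of dicts, best first, with "confidence" (0 to 1); they miss things now and then, are a little off and sometimes report something else, mostly with a low value. They report only what shows in the picture. A call takes as long as a camera call.
- cut_out(query, camera): "region" (480x640 bool, what is visible of it) and "rect" ([centre column, centre row, width, height] in pixels, round what is visible of it).
The state is a dict: "t": time; "q": joint angles; "dq": joint speeds; "effort": joint torques, N m; "tool_pos": TCP position; "tool_rot": TCP orientation; "contact_force": force on the tool from outside, world axes, zero at the start; "wrist_torque": the same for the moment, N m; "opening": finger opening in m; "grip_force": force on a finger pad.
Only numpy, scipy, OpenCV 4.12 (cv2) and the standard library are available. Lean on these libraries where they do the work, as an engineer would, in place of code of your own. Each camera call takes 0.05 s, during which the arm holds its last target. There are 200 camera calls.

## Task

Two grey emergency lights with white diffuser covers are screwed face up on the stockroom bench. Open the larger (longer) one for a battery change: press its release tab down into the housing so that the diffuser springs up a little, then pivot the diffuser by its pull lug up out of its frame until it stands about upright, and let go. Leave the smaller light shut.

Things in the scene. Friction and masses are not known exactly. Their poses are not given: they have to be found in the camera images.
- large_light: the larger light, fixed to the bench: grey housing 140 mm (its x) by 190 mm (its y) by 50 mm high, a small screwed ear at each y end, a white diffuser cover set in its top. Origin: centre of the underside, on the bench; z up; its -x side, where the release tab is, is turned roughly to the robot, the cover's hinge is at its +x side
- tab_large_light_top (a point): centre of the top of the larger light's release tab: grey block 16 mm (light's x) by 30 mm (y), standing 10 mm proud of the housing, in the middle of the strip in front of the cover (x = -57, y = 0, z = 60 mm in the light's frame). It is pressed straight down
- tab_large_light (a joint): travel of that tab in m: 0 = out, 0.007 = fully in. It unlatches the cover at 0.004 (about 5 N); fully in takes about 7 N; it springs back when let go
- cover_large_light_hinge (a point): middle of the cover's hinge axis, which runs along the light's y at x = 58, z = 50 mm. The cover is a white plate 94 mm from hinge axis to free edge, 172 mm along y, 4 mm thick (axis at half thickness). The point's axes turn with the cover and equal the light's when shut
- cover_large_light_lug (a point): grip point in the cover's pull lug: a white block on the cover near its free edge, 14 mm by 30 mm (along the hinge), rising 26 mm from the cover's top face. The point is 76 mm from the hinge axis along the cover, 18 mm above its mid-plane, 10 mm below the lug's top. The lug's flat ends, 30 mm apart along y, can be pinched; it turns between the pads as the cover swings
- cover_large_light (a joint): angle of the larger light's cover in rad: 0 = shut, latched, cannot be lifted; grows as the free edge swings up and over towards the hinge; pi/2 = upright; stop at 1.75. Once unlatched, a spring lifts it to about 0.35 in half a second and it stays so when the tab is let go. Above about 0.9 the stiff hinge holds it where it is left; lower it may sink back. It weighs about 80 g
- small_light: the smaller light, to be left alone: same build, materials, tab, lug and cover length along x, but the housing is only 110 mm along its y. Fixed to the bench; origin: centre of the underside; z up. Which of the two stands to the left varies
- cover_small_light (a joint): angle of the smaller light's cover in rad, 0 = shut; must stay shut

How it is judged:
On the way:
1. the larger light's tab is pressed in while its cover is still down or only sprung up (value of joint tab_large_light above 0.004 m and value of joint cover_large_light below 0.6 rad).
At the end, for the whole second after the job is handed in: the larger light's cover stands open at 1.2 rad (about 70 degrees) or more, at rest, its tab is back out (under 2 mm in), and the smaller light's cover is still shut (under 0.08 rad) (value of joint cover_large_light above 1.2 rad and velocity of joint cover_large_light between -0.1 and 0.1 rad/s and value of joint tab_large_light below 0.002 m and value of joint cover_small_light below 0.08 rad); the robot touches nothing.
It fails at once if the smaller light is opened (value of joint cover_small_light above 0.15 rad).
It also fails if it takes over 43 s, if anything falls off the work surface, if the arm or the gripper's body presses on something with over 40 N, if the wrist force passes 120 N, or if a joint passes its speed limit or range.

## Working session

There is one attempt and no reset: what is moved stays moved. The work goes in short steps, Python scripts to look and compute and a shell command to move; the robot and the scene stay as the last step left them, time stands still between calls to the robot, and variables do not carry over. Pictures are saved under pics/ and viewed, at most 10 in all, crops included, and the job is handed in when it is done.

```bash
mkdir -p pics; python3 - <<'E'
from station import *
import cv2,numpy as np
for n in ["top","side"]:
    im=get_image(n); cv2.imwrite(f"pics/{n}0.png",im[:,:,::-1])
    c=get_calibration(n); print(n,np.round(c["intrinsics"],1).tolist(),np.round(c["world_from_camera"],3).tolist(),[k for k in c])
    for q in ["large_light","small_light","cover_large_light_lug","tab_large_light"]:
        for d in cut_out(q,n)[:3]: print(q,round(d["confidence"],2),np.round(d["rect"],1))
o=get_obs();print(o["t"],o["tool_pos"],o["tool_rot"],o["opening"])
E
```

```text
top [[576.8, 0.0, 318.7], [0.0, 576.8, 234.9], [0.0, 0.0, 1.0]] [[-0.017, 0.995, -0.1, 0.446], [-1.0, -0.016, 0.015, 0.009], [0.014, 0.101, 0.995, 0.929], [0.0, 0.0, 0.0, 1.0]] ['intrinsics', 'world_from_camera']
large_light 0.62 [201.7 234.  145.3 127. ]
small_light 0.69 [429.2 217.6  89.6 100.2]
cover_large_light_lug 0.76 [195.4 225.2 124.5  97.2]
tab_large_light 0.72 [213.3 267.9  23.3  18.5]
side [[584.7, 0.0, 309.1], [0.0, 584.7, 232.9], [0.0, 0.0, 1.0]] [[-0.794, 0.351, -0.497, 0.089], [-0.608, -0.443, 0.659, 0.636], [0.011, 0.825, 0.565, 0.617], [0.0, 0.0, 0.0, 1.0]] ['intrinsics', 'world_from_camera']
large_light 0.6 [242.4 324.2 141.1 127.8]
small_light 0.69 [370.8 214.2  96.5  66.2]
cover_large_light_lug 0.78 [238.9 306.5 105.   85.7]
tab_large_light 0.69 [284.  311.   15.7  21.3]
tab_large_light 0.39 [368.4 197.9  65.9  35.5]
0.5 [ 0.20652062 -0.58985378  0.23127131] [-3.09709501e+00 -5.26510675e-01  8.16611690e-06] 0.08527961351411302
```

View pics/top0.png

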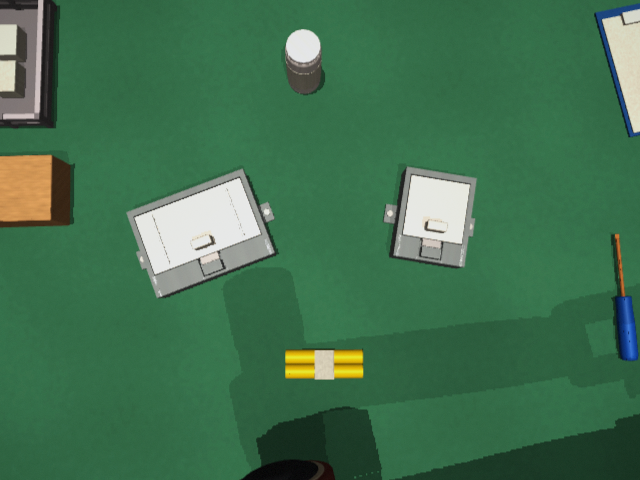

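```bash
cat > h.py <<'E'
from station import *
import cv2,numpy as np
from scipy.spatial.transform import Rotation as R
from scipy.optimize import least_squares
def ray(n,uv,T=None):
    c=get_calibration(n);K=c["intrinsics"];T=c["world_from_camera"] if T is None else T
    d=np.array([(uv[0]-K[0][2])/K[0][0],-(uv[1]-K[1][2])/K[1][1],-1.]);T=np.array(T)
    return T[:3,3],T[:3,:3]@d
def atz(n,uv,z,T=None):
    o,d=ray(n,uv,T); return o+d*(z-o[2])/d[2]
def tool(p,yaw_y=None):
    o=get_obs();return R.from_rotvec(o["tool_rot"]).inv().apply(np.array(p)-o["tool_pos"])
E
python3 - <<'E'
from h import *
get_image("top")
for q,z in [("cover_large_light_lug",.052),("tab_large_light",.058)]:
    m=cut_out(q,"top")[0]["region"].astype(np.uint8)
    cs=max(cv2.findContours(m,0,2)[0],key=cv2.contourArea)
    M=cv2.moments(cs); c=(M["m10"]/M["m00"],M["m01"]/M["m00"])
    b=cv2.boxPoints(cv2.minAreaRect(cs)); W=np.array([atz("top",p,z) for p in b])
    print(q,c,atz("top",c,z).round(4)); print(W.round(3).tolist(),[np.linalg.norm(W[i]-W[i-1]).round(3) for i in range(4)])
    e=W[1]-W[0]; print("angle",np.degrees(np.arctan2(e[1],e[0])))
get_image("side");d=cut_out("tab_large_light","side")[0]["rect"];print(atz("side",d[:2],.057))
E
```

```text
cover_large_light_lug (197.02733451536642, 225.19863081166272) [0.5519 0.1807 0.052 ]
[[0.566, 0.28, 0.052], [0.628, 0.116, 0.052], [0.537, 0.082, 0.052], [0.476, 0.245, 0.052]] [np.float64(0.096), np.float64(0.175), np.float64(0.097), np.float64(0.173)]
angle -69.2019942620258
tab_large_light (212.23127572016458, 265.91687242798355) [0.489  0.1565 0.058 ]
[[0.491, 0.174, 0.058], [0.503, 0.145, 0.058], [0.487, 0.138, 0.058], [0.475, 0.168, 0.058]] [np.float64(0.017), np.float64(0.032), np.float64(0.017), np.float64(0.032)]
angle -68.10059142368087
[0.49186456 0.15922037 0.057     ]
```

The top view shows the large light on the left (~(200,233)), with its tab at (211,263) and lug at (202,241). The small light is at (433,218). The measured cover (96×174 mm) and tab (17×32 mm) match the given sizes, and the yaw is about 21°.

```bash
cat >> h.py <<'E'
YAW=np.radians(20.9); O=np.array([.5416,.1768,0]); L=R.from_euler('z',YAW)
def w(p): return O+L.apply(np.array(p)/1000)
def twz():
    r=R.from_rotvec(get_obs()["tool_rot"]); y=r.inv().apply(L.apply([0,1,0])); a=np.degrees(np.arctan2(-y[0],y[1])); return a,(a+180)%360-180 if 0 else (a-180 if a>0 else a+180), r.as_matrix().round(3).tolist()
E
python3 - <<'E'
from h import *
print(w([-57,0,60]),tool(w([-59,0,130])),twz(),get_obs()["q"])
E
```

```text
[0.48835034 0.15646593 0.06      ] [ 0.51063979 -0.61120437  0.10130803] (np.float64(178.40039066821637), np.float64(-1.5996093317836255), [[0.944, 0.331, 0.0], [0.331, -0.944, -0.0], [-0.0, 0.0, -1.0]]) [-1.35297134e+00  5.26573096e-02  1.61287061e+00 -2.69799967e-06
  1.47600713e+00 -1.19030126e-01]
```

```bash
python3 -m crank '[{"offset":[0.03,-0.035,0],"twist":[0,0,0]},{"offset":[0.065,-0.08,0],"twist":[0,0,0]},{"offset":[0.1,-0.12,0],"twist":[0,0,-1]},{"offset":[0.135,-0.16,0],"twist":[0,0,-1.6]},{"offset":[0.17,-0.2,0],"twist":[0,0,-1.6]},{"offset":[0.205,-0.245,0],"twist":[0,0,-1.6]},{"offset":[0.24,-0.285,0],"twist":[0,0,-1.6]},{"offset":[0.275,-0.33,0],"twist":[0,0,-1.6]},{"offset":[0.31,-0.37,0],"twist":[0,0,-1.6]},{"offset":[0.345,-0.41,0.01],"twist":[0,0,-1.6]},{"offset":[0.38,-0.455,0.02],"twist":[0,0,-1.6]},{"offset":[0.415,-0.495,0.03],"twist":[0,0,-1.6]},{"offset":[0.45,-0.54,0.04],"twist":[0,0,-1.6]},{"offset":[0.48,-0.575,0.05],"twist":[0,0,-1.6]},{"offset":[0.5,-0.6,0.05],"twist":[0,0,-1.6]},{"offset":[0.511,-0.611,0.05],"twist":[0,0,-1.6]},{"offset":[0.511,-0.611,0.05],"twist":[0,0,-1.6]},{"offset":[0.511,-0.611,0.05],"twist":[0,0,-1.6]},{"offset":[0.511,-0.611,0.05],"twist":[0,0,-1.6]},{"offset":[0.511,-0.611,0.05],"twist":[0,0,-1.6]}]' 0 20
python3 - <<'E'
from h import *
o=get_obs();T=np.eye(4);T[:3,:3]=R.from_rotvec(o["tool_rot"]).as_matrix();T[:3,3]=o["tool_pos"]
im=get_image("wrist");cv2.imwrite("pics/w1.png",im[:,:,::-1])
T=T@np.array(get_calibration("wrist")["tool_from_camera"])
print(o["t"],o["tool_pos"],twz()[:2],o["contact_force"])
for q,z in [("tab_large_light",.06),("cover_large_light_lug",.052)]:
    for d in cut_out(q,"wrist")[:2]:
        cs=max(cv2.findContours(d["region"].astype(np.uint8),0,2)[0],key=cv2.contourArea)
        W=np.array([atz("wrist",p,z,T) for p in cv2.boxPoints(cv2.minAreaRect(cs))])
        print(q,d["confidence"],d["rect"],W.mean(0),(L.inv().apply(W-O)*1000).round(1).tolist())
E
```

```text
t: 3.25
tool_pos: [0.4869, 0.155, 0.1815]
tool_rot: [3.09, 0.568, 0.001]
contact_force: [0.5, 0.3, -0.0]
opening: -0.0003
grip_force: 0.0
3.25 [0.48690078 0.15497793 0.181488  ] (np.float64(179.94454128907395), np.float64(-0.055458710926046706)) [ 0.4574982   0.26146169 -0.023677  ]
tab_large_light 0.65 [320.1, 224.9, 37.6, 25.3] [0.49088552 0.15741205 0.06      ] [[-45.9, 15.3, 60.0], [-44.5, -14.6, 60.0], [-62.7, -15.7, 60.0], [-64.1, 14.9, 60.0]]
cover_large_light_lug 0.97 [323.7, 130.2, 236.4, 131.7] [0.5532796  0.17990272 0.052     ] [[-34.5, 92.9, 52.0], [59.7, 83.0, 52.0], [58.6, -86.1, 52.0], [-35.8, -94.9, 52.0]]
```

View pics/w1.png

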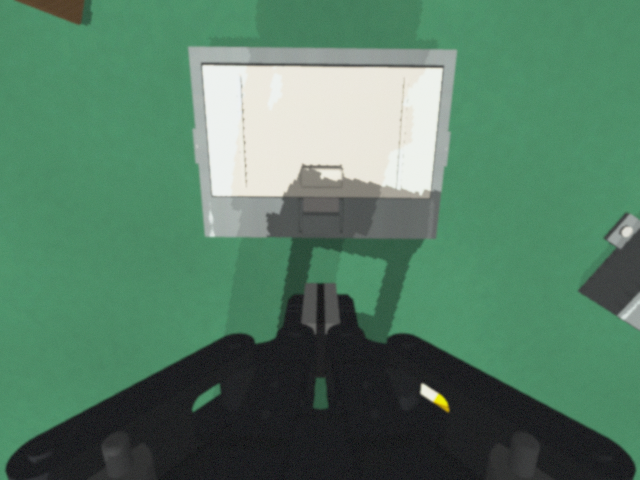

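The wrist view shows the tab at (320,225), directly ahead of the shut fingertips at (320,285), so the alignment holds. Next I press it.

```bash
python3 -m crank '[{"offset":[0.002,0.001,0.04],"twist":[0,0,0]},{"offset":[0.002,0.001,0.085],"twist":[0,0,0]},{"offset":[0.002,0.001,0.11],"twist":[0,0,0]},{"offset":[0.002,0.001,0.119],"twist":[0,0,0]},{"offset":[0.002,0.001,0.123],"twist":[0,0,0]},{"offset":[0.002,0.001,0.126],"twist":[0,0,0]},{"offset":[0.002,0.001,0.128],"twist":[0,0,0]},{"offset":[0.002,0.001,0.128],"twist":[0,0,0]},{"offset":[0.002,0.001,0.128],"twist":[0,0,0]},{"offset":[0.002,0.001,0.128],"twist":[0,0,0]},{"offset":[0.002,0.001,0.128],"twist":[0,0,0]},{"offset":[0.002,0.001,0.128],"twist":[0,0,0]}]' 0
python3 - <<'E'
from h import *
im=get_image("side");cv2.imwrite("pics/s2.png",cv2.resize(im[200:420,120:440,::-1],None,fx=2,fy=2))
E
```

```text
t: 4.9
tool_pos: [0.4901, 0.1556, 0.055]
tool_rot: [3.089, 0.57, 0.003]
contact_force: [-2.9, -0.5, 5.8]
opening: 0.0001
grip_force: 2.7
```

View pics/s2.png

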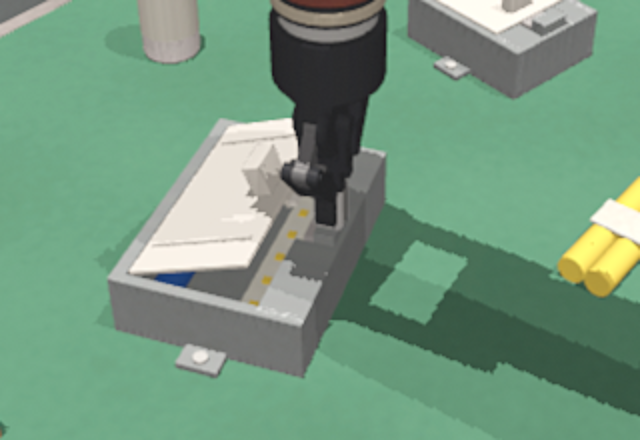

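The side view shows the cover sprung up with the tab in; the lug is near (262,165), next to the finger linkage. Next I retreat, open the fingers and tilt the tool 20° to match the lug.

```bash
python3 -m crank '[{"offset":[-0.005,0,-0.015],"twist":[0,0,0]},{"offset":[-0.008,0,-0.05],"twist":[0,0,0]},{"offset":[-0.008,0,-0.09],"twist":[0,0,0]},{"offset":[0.01,-0.001,-0.1],"twist":[0,-5,0]},{"offset":[0.03,-0.001,-0.1],"twist":[0,-12,0]},{"offset":[0.05,-0.001,-0.1],"twist":[0,-20,0]},{"offset":[0.065,-0.001,-0.09],"twist":[0,-20,0]},{"offset":[0.065,-0.001,-0.085],"twist":[0,-20,0]},{"offset":[0.065,-0.001,-0.085],"twist":[0,-20,0]},{"offset":[0.065,-0.001,-0.085],"twist":[0,-20,0]}]' 1
python3 - <<'E'
from h import *
o=get_obs();print(o["tool_pos"],L.inv().apply(o["tool_pos"]-O)*1000, tool(w([-11.8,0,80])))
im=get_image("wrist");cv2.imwrite("pics/w3.png",im[:,:,::-1])
T=np.eye(4);T[:3,:3]=R.from_rotvec(o["tool_rot"]).as_matrix();T[:3,3]=o["tool_pos"];T=T@np.array(get_calibration("wrist")["tool_from_camera"])
K=np.array(get_calibration("wrist")["intrinsics"])
def cov(th,r,y,n): return [58-r*np.cos(th)+n*np.sin(th),y,50+r*np.sin(th)+n*np.cos(th)]
for th in(.3,.35,.4):
  for p in [(94,86,2),(94,-86,2),(83,15,28),(83,-15,28),(69,15,28),(69,-15,28)]:
    c=np.linalg.inv(T)@np.r_[w(cov(th,*p)),1]; print(th,p,(K@np.array([c[0],-c[1],-c[2]])/-c[2])[:2].round(0))
E
```

```text
t: 6.2
tool_pos: [0.5491, 0.1794, 0.1393]
tool_rot: [2.983, 0.55, -0.524]
contact_force: [0.3, -0.8, -0.0]
opening: 0.0856
grip_force: 0.0
[0.54911539 0.17938553 0.13929353] [  7.94326945  -0.26561338 139.29353109] [ 0.00165097 -0.00027509  0.0624723 ]
0.3 (94, 86, 2) [191. 274.]
0.3 (94, -86, 2) [453. 274.]
0.3 (83, 15, 28) [296. 276.]
0.3 (83, -15, 28) [348. 276.]
0.3 (69, 15, 28) [295. 254.]
0.3 (69, -15, 28) [349. 254.]
0.35 (94, 86, 2) [188. 277.]
0.35 (94, -86, 2) [455. 277.]
0.35 (83, 15, 28) [295. 277.]
0.35 (83, -15, 28) [349. 277.]
0.35 (69, 15, 28) [295. 254.]
0.35 (69, -15, 28) [349. 254.]
0.4 (94, 86, 2) [185. 279.]
0.4 (94, -86, 2) [458. 280.]
0.4 (83, 15, 28) [295. 277.]
0.4 (83, -15, 28) [349. 278.]
0.4 (69, 15, 28) [294. 253.]
0.4 (69, -15, 28) [350. 253.]
```

View pics/w3.png

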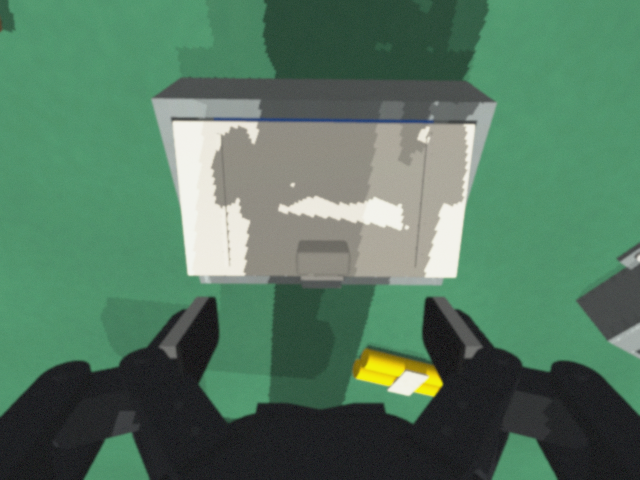

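The wrist view has the lug at columns 296–349 and the free edge at row ~276, columns 188–457. That matches the prediction for 0.35 rad, and the lug is centred between the open fingers.

```bash
python3 -m crank '[{"offset":[0.001,0,0.02],"twist":[0,0,0]},{"offset":[0.002,0,0.042],"twist":[0,0,0]},{"offset":[0.002,0,0.055],"twist":[0,0,0]},{"offset":[0.002,0,0.061],"twist":[0,0,0]},{"offset":[0.002,0,0.061],"twist":[0,0,0]}]' 1
python3 -m crank '[{"offset":[0,0,0],"twist":[0,0,0]},{"offset":[0,0,0],"twist":[0,0,0]},{"offset":[0,0,0],"twist":[0,0,0]},{"offset":[0,0,0],"twist":[0,0,0]},{"offset":[0,0,0],"twist":[0,0,0]},{"offset":[0,0,0],"twist":[0,0,0]}]' 0.2 30
python3 - <<'E'
from h import *
o=get_obs();p=L.inv().apply(o["tool_pos"]-O)*1000;print(o["tool_pos"],p)
r=R.from_rotvec(o["tool_rot"]);tz=L.inv().apply(r.apply([0,0,1]));print(tz)
# arc of TCP with the tool kept at its tilt: shift of the lug point, in tool axes
g=lambda th:np.array([58-76*np.cos(th)+18*np.sin(th),0,50+76*np.sin(th)+18*np.cos(th)])
for th in np.arange(.35,1.51,.1): print(round(th,2),(r.inv().apply(L.apply(g(th)-g(.35)))/1000).round(3))
E
```

```text
t: 6.88
tool_pos: [0.5314, 0.1727, 0.0798]
tool_rot: [2.983, 0.55, -0.527]
contact_force: [-0.3, -0.1, -0.2]
opening: 0.0855
grip_force: 0.0
t: 7.62
tool_pos: [0.5326, 0.1717, 0.081]
tool_rot: [2.981, 0.549, -0.524]
contact_force: [0.3, -4.6, 2.0]
opening: 0.0291
grip_force: 35.3
[0.53256377 0.1717368  0.08095803] [-10.24792187  -1.50650124  80.95802603]
[-0.34134269 -0.00207508 -0.93993663]
0.35 [0. 0. 0.]
0.45 [ 0.002  0.    -0.007]
0.55 [ 0.005  0.    -0.015]
0.65 [ 0.009  0.    -0.022]
0.75 [ 0.013  0.    -0.028]
0.85 [ 0.018  0.    -0.034]
0.95 [ 0.024  0.    -0.04 ]
1.05 [ 0.03   0.    -0.045]
1.15 [ 0.036  0.    -0.049]
1.25 [ 0.043  0.    -0.053]
1.35 [ 0.05   0.    -0.056]
1.45 [ 0.058  0.    -0.058]
```

```bash
python3 -m crank '[{"offset":[0.001,0,-0.004],"twist":[0,0,0]},{"offset":[0.002,0,-0.007],"twist":[0,0,0]},{"offset":[0.005,0,-0.015],"twist":[0,0,0]},{"offset":[0.009,0,-0.022],"twist":[0,0,0]},{"offset":[0.013,0,-0.028],"twist":[0,0,0]},{"offset":[0.018,0,-0.034],"twist":[0,0,0]},{"offset":[0.024,0,-0.040],"twist":[0,0,0]},{"offset":[0.030,0,-0.045],"twist":[0,0,0]},{"offset":[0.036,0,-0.049],"twist":[0,0,0]},{"offset":[0.043,0,-0.053],"twist":[0,0,0]},{"offset":[0.050,0,-0.056],"twist":[0,0,0]},{"offset":[0.058,0,-0.058],"twist":[0,0,0]},{"offset":[0.058,0,-0.058],"twist":[0,0,0]},{"offset":[0.058,0,-0.058],"twist":[0,0,0]}]'
python3 - <<'E'
from h import *
im=get_image("side");cv2.imwrite("pics/s4.png",cv2.resize(im[120:420,120:500,::-1],None,fx=2,fy=2))
E
```

```text
t: 9.38
tool_pos: [0.601, 0.1971, 0.1141]
tool_rot: [2.979, 0.547, -0.529]
contact_force: [0.8, -5.9, -2.0]
opening: 0.029
grip_force: 30.6
```

View pics/s4.png

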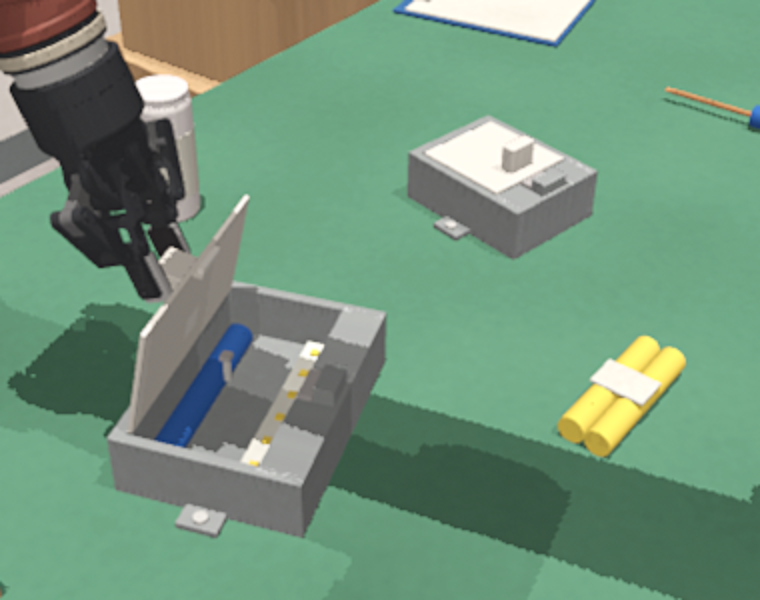

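The side view shows the cover near upright, still held by the lug at (175,262). The small light is shut. Next I release and back out along the fingers.

```bash
python3 -m crank '[{"offset":[0,0,0],"twist":[0,0,0]},{"offset":[0,0,0],"twist":[0,0,0]},{"offset":[0,0,0],"twist":[0,0,0]},{"offset":[0,0,0],"twist":[0,0,0]},{"offset":[0,0,0],"twist":[0,0,0]},{"offset":[0.002,0,-0.01],"twist":[0,0,0]},{"offset":[0.003,0,-0.03],"twist":[0,0,0]},{"offset":[0.003,0,-0.06],"twist":[0,0,0]},{"offset":[0.003,0,-0.09],"twist":[0,0,0]},{"offset":[0.003,0,-0.12],"twist":[0,0,0]},{"offset":[0.003,0,-0.12],"twist":[0,0,0]},{"offset":[0.003,0,-0.12],"twist":[0,0,0]},{"offset":[0.003,0,-0.12],"twist":[0,0,0]}]' 1
python3 - <<'E'
from h import *
im=get_image("side");cv2.imwrite("pics/s5.png",cv2.resize(im[120:420,120:500,::-1],None,fx=2,fy=2))
K=np.array(get_calibration("side")["intrinsics"]);T=np.linalg.inv(np.array(get_calibration("side")["world_from_camera"]))
for th in(1.2,1.3,1.4,1.5):
  for y in(86,-86):
    c=T@np.r_[w([58-94*np.cos(th),y,50+94*np.sin(th)]),1];u=(K@np.array([c[0],-c[1],-c[2]])/-c[2])[:2]
    print(th,y,((u-[120,120])*2).round())
E
```

```text
t: 11.05
tool_pos: [0.6413, 0.2147, 0.2249]
tool_rot: [2.982, 0.55, -0.531]
contact_force: [0.3, 0.0, -0.2]
opening: 0.0851
grip_force: 0.0
1.2 86 [166. 346.]
1.2 -86 [265. 203.]
1.3 86 [153. 340.]
1.3 -86 [254. 198.]
1.4 86 [139. 335.]
1.4 -86 [242. 193.]
1.5 86 [126. 330.]
1.5 -86 [231. 190.]
```

View pics/s5.png

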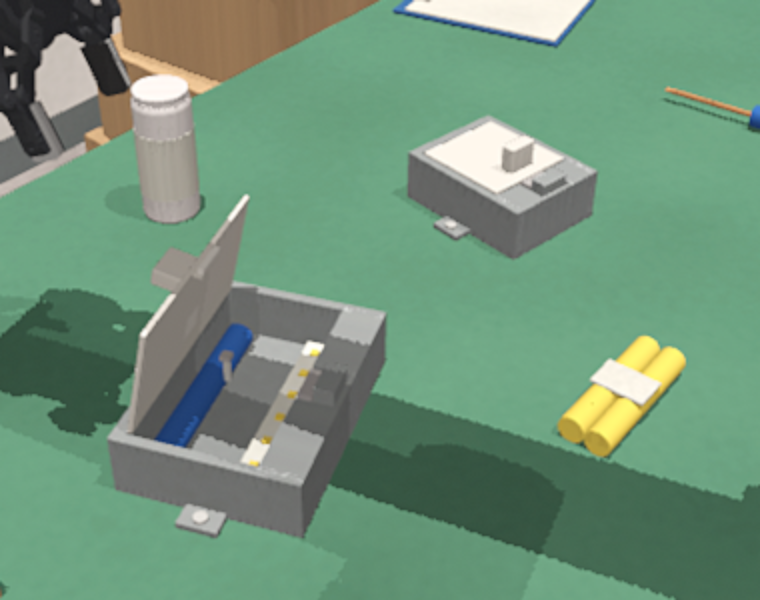

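The cover's free-edge corners are at (140,335) and (247,198), which puts it at about 1.4 rad. The gripper is clear, the tab is out and the small light is shut.

```bash
python3 -c "
from station import *
print(finish_job())"
```

```text
the job is handed in; nothing more can be done
None
```

The larger light's cover stands open at about 1.4 rad (estimated from the side camera), its tab is back out, the smaller light is shut, the gripper is clear, and I handed the job in at about 11 s; no verdict was returned.

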